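# Lock the sample box with the right pin

## Robot

A 6-joint arm with a two-finger parallel gripper is mounted at the origin on the work surface. World frame = base frame: x ahead of the robot, y to its left, z up, the work surface at z = 0. Lengths are in m, angles in rad, forces in N, time in s.
With the tool pointing down it reaches from about 0.25 to 0.775 m from the base axis. Payload 4 kg.
Tool frame: the origin (TCP) lies at the very end of the fingers, on their centre line; the grasp point (between the pads) lies 19 mm behind it; z points along the fingers, y is the line along which they close (so a half turn about z gives the same grasp; the last joint's range is limited). The gripper opens to 94 mm and grips with 3 to 60 N. Pads are 16 mm wide; open, the fingers measure 119 mm over their backs; the gripper's body (75 mm by 177 mm) begins 78 mm behind the grasp point.
Start: joints at [-1.417, 0.087, 1.371, -0, 1.684, -0.103], TCP at [0.14, -0.532, 0.206] pointing down, gripper open.
Joint ranges: [-3.1, 3.1], [-0.76, 2.03], [0.27, 2.55], [-1.08, 4.22], [0.17, 2.65], [-2.57, 2.57]. Speed limits (rad/s): [2.79, 2.79, 3.14, 3.14, 3.14, 3.14].

## Interface

Orientations are given as a rotation vector (axis times angle).
In Python, from plant import robot gives the robot as it stands.
- The arm moves only by the shell command python3 -m handwheel 'ROWS' [FORCE]. ROWS is JSON, a list of rows, each a list of 7 numbers: the shift along the world's x, y, z in units of 30 mm (1.0 is 30 mm), then the turn, a rotation vector about the world's x, y, z in units of 6 degrees (1.0 is 6 degrees), then the opening, from 0 (shut) to 1 (fully open). A call has 1 to 12 rows; each row shifts and turns the commanded pose from where the row before left it; what a row does not reach is not made up. A row lasts 1/10 s, in which the tool goes at most 50 mm and 8.59 degrees, less where a joint would pass 70% of its speed; a pose out of reach is approached as far as the arm can. A call is refused whole if a number of a shift passes 1 or a number of a turn 1, either way. A call with a gripper value outside its range is refused whole. The fingers move at their own pace and stop on an object; FORCE is the grip in N (left out, the last holds). Time passes only in rows, so rows that do not move let the fingers close. It gives the time, the measured TCP pose, the force and the opening at its end, in the units of the state.
- robot.read_state(): the state, without advancing time (a new reading comes with each control period).
- robot.read_camera(name): name is "scene" or "top" or "wrist"; returns the picture (480x640x3 uint8, blue, green, red); there is no depth.
- robot.camera_params(name): a dict with "fx", "fy", "cx", "cy" (pixels), "rvec" (rotation vector, rad) and "tvec" (3), from world to camera coordinates, as OpenCV has them; the wrist camera has in their place "tool_from_camera" (4x4, takes a point from camera to tool coordinates, whose origin is the TCP and whose axes are the flange's). Camera axes: x right, y down, z forward; pixel columns grow to the right and rows downward; lengths in m; the calibration is good to about 2 mm. The wrist camera is an equidistant fisheye: a pixel r from the principal point sees the ray r / f radians off the axis. A picture is of the moment at which its call begins: read the wrist's pose just before it. camera_params takes no time and is no camera call.
- robot.sign_off(): hands the job in, once; it reports no verdict.
The state is a dict: "clock": time; "joint_positions": joint angles; "joint_vel": joint speeds; "joint_efforts": joint torques, N m; "eef_pos": TCP position; "eef_rot": TCP orientation; "ft_force": force on the tool from outside, world axes, zero at the start; "moment": the same for the moment, N m; "finger_gap": opening from 0.0 (shut) to 1.0 (fully open).
Only numpy, scipy, OpenCV 4.12 (cv2) and the standard library are available. Lean on these libraries where they do the work, as an engineer would, in place of code of your own. Each camera call takes 0.05 s, during which the arm holds its last target. There are 200 camera calls.

## Task

The grey steel sample box on the desk still lacks one of its two locking pins. Take the middle-length one of the three steel pins from the wooden stand, lower it through the empty hole in the lid's front tab and on into the lug hidden behind that plate, until its collar sits flat on the tab, and let go. Leave the short and the long pin standing in the stand.

Things in the scene. Friction and masses are not known exactly. Their poses are not given: they have to be found in the camera images.
- middle_pin: Middle-length steel pin, 0.08-0.17 kg. Origin on its axis under the collar, z up. Above: collar 40 mm dia x 5, then knob 24 mm dia x 32 (top at +37 mm). Below: shank 14 mm dia x 66, last 12 tapering to a 6 mm tip. Starts upright in one of 3 pockets (90 mm apart, 17 wide, 30 deep, floor 10 mm above desk) of a fixed wooden block 250x54x40; origin then 76 mm above desk.
- short_pin: Shortest steel pin, to be left in its pocket of the same block. Same head, collar and origin as the middle pin, shank 34 mm; origin 44 mm above the desk, top 81 mm.
- long_pin: Longest steel pin, to be left in its pocket of the same block. Same head, collar and origin as the middle pin, shank 104 mm; origin 114 mm above the desk, top 151 mm.
- empty_hole (a point): Centre of the empty 27 mm hole in the lid tab's upper face, 82 mm above desk; z up, x into the box. Tab 54x54x4 mm at the front of a fixed grey steel box 180x260, lid level with the tab, lid handle to 110 mm. Below, a fixed lug with a 27 mm hole in line, 37-62 mm under the tab face. The twin tab, 140 mm to +y of the point, already holds a seated pin.
Mind the look-alikes: they are no part of the job. Leave any pink look-alike of the short_pin alone. What is shaped like the middle_pin but green is not meant.

How it is judged:
At the end, for the whole second after the job is handed in: Middle pin seated: axis within 12 mm of the hole centre, collar underside within 5 mm of the tab face, upright within 10 degrees, at rest and released. Short and long pins still in the stand, within 20 mm of their start, upright within 14 degrees (horizontal distance between middle_pin and empty_hole below 0.012 m and z of middle_pin in the frame of empty_hole between -0.005 and 0.005 m and angle between middle_pin's own z axis and vertical below 0.18 rad and linear speed of middle_pin below 0.02 m/s and distance of each of short_pin, long_pin from where it was at the start of the episode below 0.02 m and angle between each of short_pin, long_pin's own z axis and vertical below 0.25 rad); the robot touches nothing.
It also fails if it takes over 43 s, if anything falls off the work surface, if the arm or the gripper's body presses on something with over 40 N, if the wrist force passes 120 N, or if a joint passes its speed limit or range.

## Working session

There is one attempt and no reset: what is moved stays moved. The work goes in short steps, Python scripts to look and compute and a shell command to move; the robot and the scene stay as the last step left them, time stands still between calls to the robot, and variables do not carry over. Pictures are saved under pics/ and viewed, on a budget of 10 in all, crops included, one or two more only if the job needs it, and the job is handed in when it is done.

```bash
mkdir -p pics; python3 - <<'E'
from plant import robot
import cv2,numpy as np
for n in("scene","top"):
    im=robot.read_camera(n); cv2.imwrite(f"pics/{n}0.png",im); p=robot.camera_params(n)
    R=cv2.Rodrigues(np.array(p["rvec"],float))[0]; print(n,p["fx"],p["cx"],p["cy"],-R.T@np.array(p["tvec"]).ravel())
s=robot.read_state();print(s)
E
```

```text
scene 504.2598163559203 314.1124343578347 236.79208827111978 [0.84145211 0.22185277 0.74616319]
top 531.3186854988744 321.1994642959702 247.43535028797425 [ 0.49561991 -0.11313601  0.96571683]
{'clock': 0.1, 'joint_positions': array([-1.41713106e+00,  8.79005278e-02,  1.37205018e+00, -2.75313920e-05,
        1.68361909e+00, -1.03119051e-01]), 'joint_vel': array([-0.00022712, -0.00141693, -0.00374676, -0.00094734, -0.0020036 ,
        0.00202456]), 'joint_efforts': array([ 1.91196887e-03, -3.41251552e+01, -3.03302264e+01,  7.19237770e-02,
        3.03742499e-02, -1.01951528e-04]), 'eef_pos': array([ 0.13958613, -0.53149278,  0.20443747]), 'eef_rot': array([-3.11377540e+00, -4.01990822e-01,  1.21368110e-04]), 'ft_force': array([-0.43587966,  0.6355233 , -0.13524559]), 'moment': array([-0.01615771, -0.02190684, -0.00519645]), 'finger_gap': 1.001583237823232}
```

View pics/scene0.png

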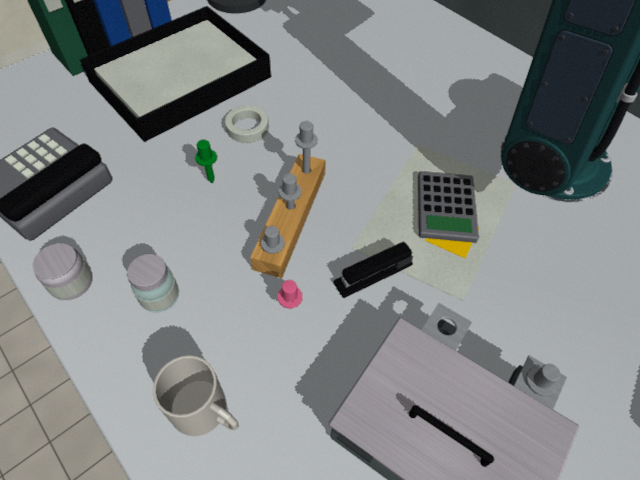

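View pics/top0.png

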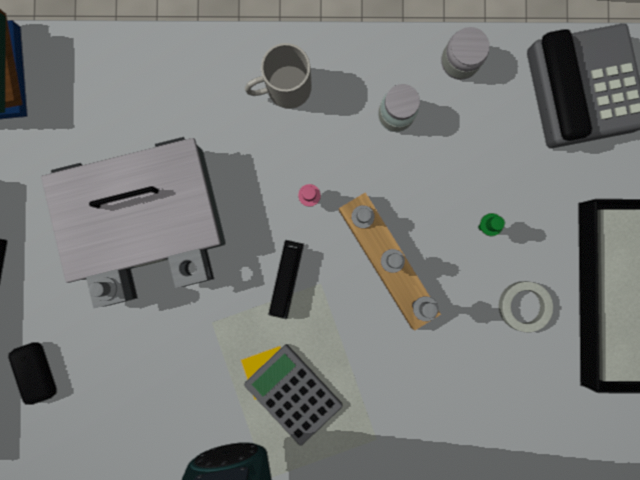

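The top view shows x up-image and y to the left. The grey pins in the stand are at scene (272,238), (290,187) and (307,130), which are top (363,215), (393,260) and (426,308). The centre one looks middle-length. Green (206,150) and pink (289,293) are look-alikes. The empty hole is at scene (446,326), top (188,267). I'll confirm this in an enlarged composite.

```bash
python3 - <<'E'
import cv2,numpy as np
s=cv2.imread("pics/scene0.png");t=cv2.imread("pics/top0.png")
def c(im,x,y,w,h,k): return cv2.resize(im[y:y+h,x:x+w],None,fx=k,fy=k,interpolation=cv2.INTER_CUBIC)
a=c(s,240,110,100,150,4)  # 400x600
b=c(t,340,195,100,75*2-0,4)[:,:]
cv2.imwrite("pics/c1.png",np.hstack([a,b]))
a=c(t,150,240,80,60,5); b=c(s,410,295,80,60,5)
cv2.imwrite("pics/c2.png",np.hstack([a,b]))
E
```

```text
(no output)
```

View pics/c1.png

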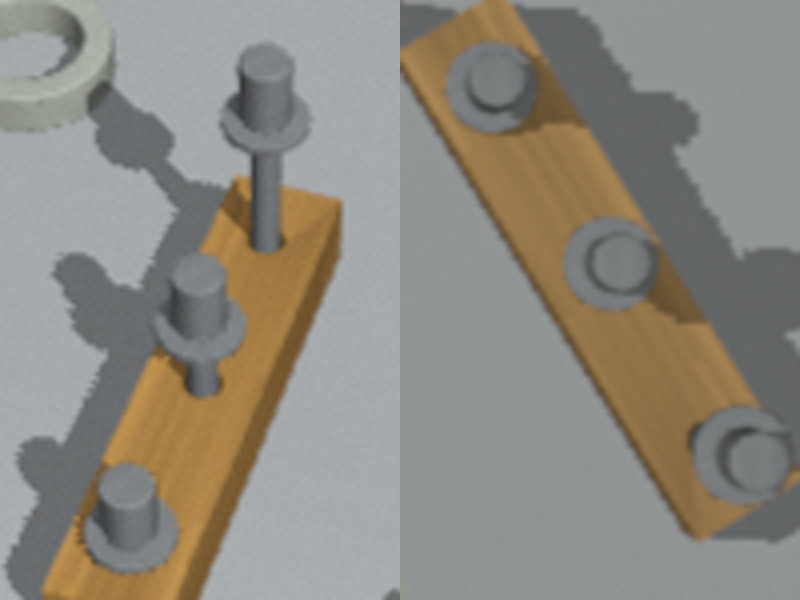

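View pics/c2.png

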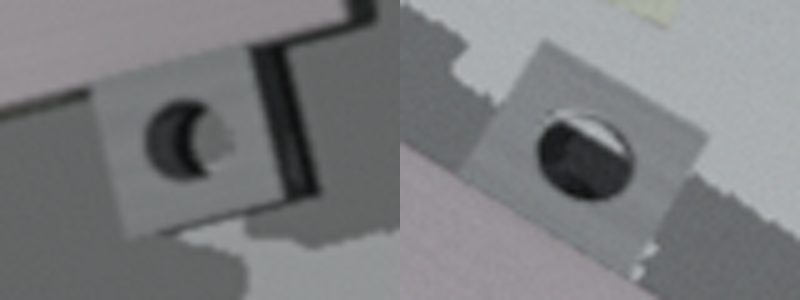

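The crops confirm it: the pocket-centre pin, scene (290,177) and top (395,260), shows a middle length of shank and lies between the short and the long pin. The hole is centred near top crop (190,140) and scene crop (186,154).

```bash
cat > h.py <<'E'
from plant import robot
import cv2,numpy as np
def ray(n,px,z):
    p=robot.camera_params(n); R=cv2.Rodrigues(np.array(p["rvec"],float))[0]; C=-R.T@np.array(p["tvec"],float).ravel()
    d=R.T@np.array([(px[0]-p["cx"])/p["fx"],(px[1]-p["cy"])/p["fy"],1]); return C+d*(z-C[2])/d[2]
E
python3 - <<'E'
from h import *
f=lambda x0,y0,k,u,v:(x0+(u+.5)/k-.5,y0+(v+.5)/k-.5)
for nm,z,s,t in[("long",.151,(266,60),(357,460)),("mid",.113,(199,269),(221,263)),("short",.081,(127,481),(98,80))]:
    print(nm,ray("scene",f(240,110,4,*s),z).round(4),ray("top",f(340,195,4,*t),z).round(4))
print("hole",ray("scene",f(410,295,5,186,154),.082).round(4),ray("top",f(150,240,5,190,140),.082).round(4))
# tab corners in top crop / scene crop
for q in[(92,92),(128,238),(283,200),(250,48)]: print("tabT",ray("top",f(150,240,5,*q),.082).round(4))
for q in[(143,40),(308,133),(240,280),(60,177)]: print("tabS",ray("scene",f(410,295,5,*q),.082).round(4))
E
```

```text
long [ 0.4309 -0.2721  0.151 ] [ 0.4307 -0.2752  0.151 ]
mid [ 0.506  -0.2257  0.113 ] [ 0.5061 -0.2285  0.113 ]
short [ 0.5824 -0.1783  0.081 ] [ 0.5826 -0.1815  0.081 ]
hole [0.4926 0.1163 0.082 ] [0.4928 0.1119 0.082 ]
tabT [0.5086 0.1448 0.082 ]
tabT [0.4601 0.1321 0.082 ]
tabT [0.473  0.0807 0.082 ]
tabT [0.5235 0.0924 0.082 ]
tabS [0.4746 0.0839 0.082 ]
tabS [0.4606 0.1347 0.082 ]
tabS [0.51   0.1513 0.082 ]
tabS [0.5256 0.0979 0.082 ]
```

Both cameras agree to about 3 mm: middle pin ≈ (0.506,-0.227), hole ≈ (0.4927,0.114). The stand axis is at 31.8°, so I'll close across it at -58° yaw, a +17° turn. I'm moving above the pin at the present height, which clears the long pin's 0.151 top.

```bash
python3 -m handwheel '[[0.8,0.6,0,0,0,0.24,0.8],[1,0.845,0,0,0,0.24,0.8],[1,0.845,0,0,0,0.24,0.8],[1,0.845,0,0,0,0.24,0.8],[1,0.845,0,0,0,0.24,0.8],[1,0.845,0,0,0,0.24,0.8],[1,0.845,0,0,0,0.24,0.8],[1,0.845,0,0,0,0.24,0.8],[1,0.845,0,0,0,0.24,0.8],[1,0.845,0,0,0,0.24,0.8],[1,0.845,0,0,0,0.24,0.8],[1,0.845,0,0,0,0.24,0.8]]' 20; python3 -m handwheel '[[0.42,0.25,0,0,0,0,0.8],[0,0,0,0,0,0,0.8],[0,0,0,0,0,0,0.8]]'
python3 - <<'E'
from h import *
s=robot.read_state(); im=robot.read_camera("wrist"); p=robot.camera_params("wrist"); print(p)
R=cv2.Rodrigues(s["eef_rot"])[0]; print(s["eef_pos"],R.round(3))
T=np.array(p["tool_from_camera"])
def proj(P):
    c=T[:3,:3].T@(R.T@(np.array(P)-s["eef_pos"])-T[:3,3]); th=np.arctan2(np.hypot(*c[:2]),c[2]); a=np.arctan2(c[1],c[0])
    fx=p.get("fx"); return (p["cx"]+fx*th*np.cos(a),p["cy"]+fx*th*np.sin(a))
for P in[(.506,-.227,.113),(.506,-.227,.076),(.4308,-.2736,.151),(.5825,-.18,.081)]:
    u=proj(P); print(u); cv2.drawMarker(im,tuple(int(round(x)) for x in u),(0,0,255),0,8)
cv2.imwrite("pics/w1.png",im)
E
```

```text
clock: 1.3
eef_pos: [0.4945, -0.2337, 0.205]
eef_rot: [-3.019, -0.867, 0.001]
ft_force: [-0.3, -0.7, -0.2]
finger_gap: 0.8
clock: 1.6
eef_pos: [0.5055, -0.2283, 0.2051]
eef_rot: [-3.02, -0.865, 0.002]
ft_force: [0.8, -0.1, -0.3]
finger_gap: 0.801
{'fx': 371.64829954431775, 'fy': 371.64829954431775, 'cx': 321.9855623117444, 'cy': 236.83673698161155, 'tool_from_camera': array([[ 9.14197012e-05, -9.57963742e-01, -2.86889283e-01,
         8.43751914e-02],
       [ 9.99999991e-01,  5.83652448e-05,  1.23768694e-04,
        -2.30198420e-04],
       [-1.01821558e-04, -2.86889292e-01,  9.57963738e-01,
        -1.78856606e-01],
       [ 0.00000000e+00,  0.00000000e+00,  0.00000000e+00,
         1.00000000e+00]])}
[ 0.50553835 -0.22825198  0.20505848] [[ 0.848  0.529 -0.002]
 [ 0.529 -0.848 -0.   ]
 [-0.001 -0.001 -1.   ]]
(np.float64(321.23381182223784), np.float64(239.41307863603882))
(np.float64(321.33635356879), np.float64(226.6939424206896))
(np.float64(320.8507553372408), np.float64(364.69086882085315))
(np.float64(322.06830588082136), np.float64(120.53846278664177))
```

View pics/w1.png

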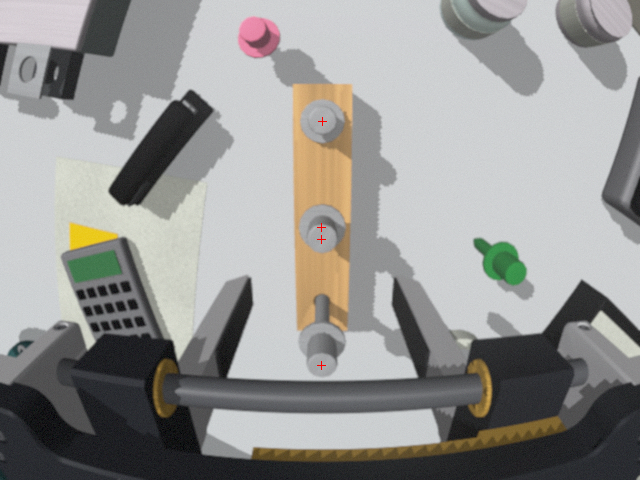

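The reprojected markers land on all three knob tops; the middle one is at (321,239), centred between the fingers. I'm descending to z = 0.084, just above the collar, and gripping the knob.

```bash
python3 -m handwheel '[[0.02,0.04,-0.8,0,0,0,0.8],[0,0,-0.9,0,0,0,0.8],[0,0,-0.9,0,0,0,0.8],[0,0,-0.8,0,0,0,0.8],[0,0,-0.4,0,0,0,0.8],[0,0,-0.2,0,0,0,0.8],[0,0,0,0,0,0,0.8]]' 20; python3 -m handwheel '[[0,0,0,0,0,0,0.5],[0,0,0,0,0,0,0.3],[0,0,0,0,0,0,0.1],[0,0,0,0,0,0,0.1],[0,0,0,0,0,0,0.1],[0,0,0,0,0,0,0.1],[0,0,0,0,0,0,0.1]]' 25
```

```text
clock: 2.35
eef_pos: [0.5064, -0.227, 0.0854]
eef_rot: [-3.02, -0.864, 0.001]
ft_force: [-1.0, -0.4, 0.1]
finger_gap: 0.801
clock: 3.05
eef_pos: [0.5069, -0.2264, 0.0855]
eef_rot: [3.02, 0.866, 0.0]
ft_force: [-0.4, 1.2, 0.1]
finger_gap: 0.25
```

Gap 0.25 ≈ 23.5 mm, which matches the 24 mm knob. Lifting straight up 120 mm.

```bash
python3 -m handwheel '[[0,0,0.3,0,0,0,0.1],[0,0,0.5,0,0,0,0.1],[0,0,0.7,0,0,0,0.1],[0,0,0.8,0,0,0,0.1],[0,0,0.8,0,0,0,0.1],[0,0,0.6,0,0,0,0.1],[0,0,0.3,0,0,0,0.1],[0,0,0,0,0,0,0.1]]'
python3 -m handwheel '[[-0.02,0.5,0,0,0,0,0.1],[-0.04,0.9,0,0,0,0,0.1],[-0.04,1,0,0,0,0,0.1],[-0.04,1,0,0,0,0,0.1],[-0.05,1,0,0,0,0,0.1],[-0.05,1,0,0,0,0,0.1],[-0.05,1,0,0,0,0,0.1],[-0.05,1,0,0,0,0,0.1],[-0.05,1,0,0,0,0,0.1],[-0.04,1,0,0,0,0,0.1],[-0.02,0.9,0,0,0,0,0.1],[-0.02,0.6,0,0,0,0,0.1]]'
python3 -m handwheel '[[0,0.45,0,0,0,0,0.1],[0,0,0,0,0,0,0.1],[0,0,0,0,0,0,0.1],[0,0,0,0,0,0,0.1]]'
python3 - <<'E'
from h import *
s=robot.read_state(); ims=[robot.read_camera(n) for n in("scene","top")]; print(s["eef_pos"],s["eef_rot"],s["finger_gap"])
c=lambda im,x,y,k,w,h: cv2.resize(im[y:y+h,x:x+w],None,fx=k,fy=k,interpolation=cv2.INTER_CUBIC)
cv2.imwrite("pics/m1.png",np.hstack([c(ims[0],380,180,2.5,160,200),c(ims[1],120,170,2.5,160,200)]))
E
```

```text
clock: 3.85
eef_pos: [0.5077, -0.2269, 0.208]
eef_rot: [3.017, 0.865, 0.005]
ft_force: [1.3, -0.1, -1.6]
finger_gap: 0.249
clock: 5.05
eef_pos: [0.4909, 0.1032, 0.2038]
eef_rot: [-3.017, -0.869, 0.005]
ft_force: [0.1, 0.7, -1.2]
finger_gap: 0.247
clock: 5.45
eef_pos: [0.4927, 0.1133, 0.2052]
eef_rot: [3.02, 0.864, -0.001]
ft_force: [-0.5, -0.2, -1.5]
finger_gap: 0.25
[0.49268406 0.11331761 0.20519263] [ 3.01998012e+00  8.64073182e-01 -1.12212793e-03] 0.25036657532224105
```

View pics/m1.png

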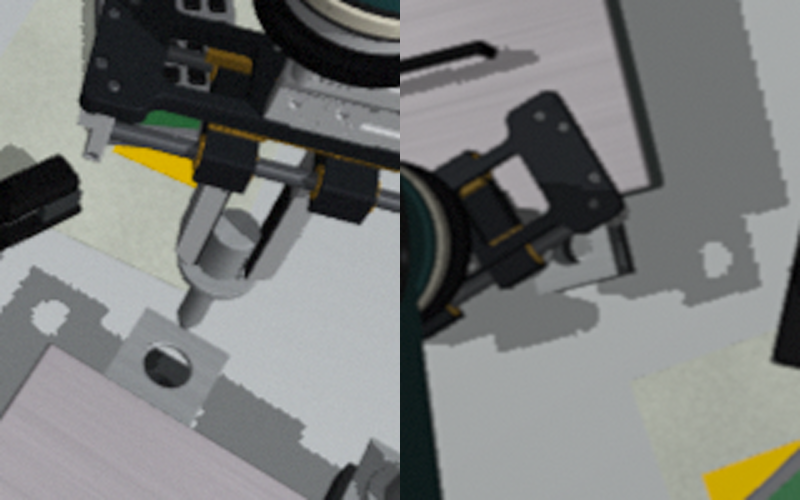

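```bash
python3 - <<'E'
from h import *
p=robot.camera_params("scene");K=np.array([[p["fx"],0,p["cx"]],[0,p["fy"],p["cy"]],[0,0,1]])
P=np.array([[.4927,.1133,z] for z in(.2327,.2007,.1957,.1297)]+[[.5027,.1133,.1297],[.4927,.1233,.1297]])
q=cv2.projectPoints(P,np.array(p["rvec"],float),np.array(p["tvec"],float),K,None)[0][:,0]
print(((q-[380,180])*2.5).round(1))
print(ray("scene",(455.0,308.6),.1297))
E
```

```text
[[234.2 224.8]
 [216.7 257.9]
 [214.1 262.9]
 [182.7 322.4]
 [170.5 333.2]
 [196.8 335.2]]
[0.49026569 0.11464296 0.1297    ]
```

The pin hangs upright: tip and knob show the same offset of about 4 px from prediction, and tip and hole seen together suggest +1 to 2 mm in x and y. I'll nudge and lower in stages, watching the force.

```bash
python3 -m handwheel '[[0.04,0.03,-0.4,0,0,0,0.1],[0,0,-0.6,0,0,0,0.1],[0,0,-0.5,0,0,0,0.1],[0,0,-0.3,0,0,0,0.1],[0,0,-0.2,0,0,0,0.1],[0,0,-0.2,0,0,0,0.1],[0,0,0,0,0,0,0.1],[0,0,0,0,0,0,0.1]]'
python3 - <<'E'
from h import *
s=robot.read_state(); im=robot.read_camera("scene"); print(s["eef_pos"],s["eef_rot"],s["ft_force"])
cv2.imwrite("pics/m2.png",cv2.resize(im[230:380,380:540],None,fx=4,fy=4,interpolation=cv2.INTER_CUBIC))
E
```

```text
clock: 6.35
eef_pos: [0.4943, 0.115, 0.1399]
eef_rot: [3.02, 0.866, 0.001]
ft_force: [-0.1, 0.0, -0.6]
finger_gap: 0.251
[0.49428516 0.1150168  0.13994152] [3.01972642e+00 8.65735462e-01 1.30285399e-03] [-0.06605229  0.02010823 -0.59107458]
```

View pics/m2.png

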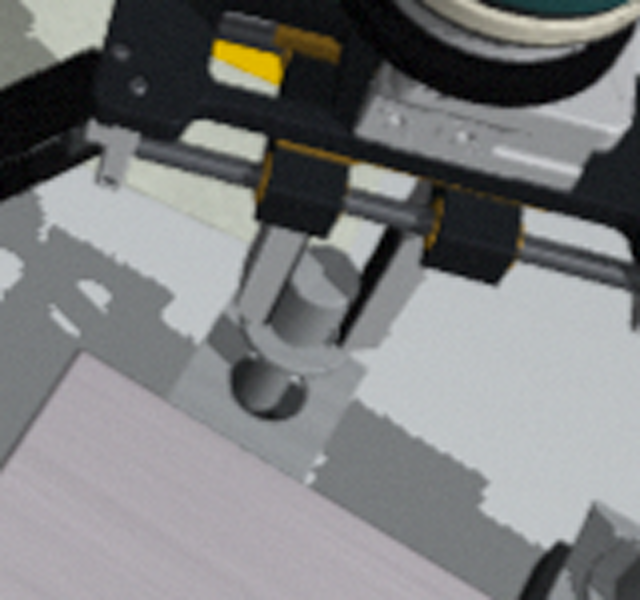

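The shank is inside the tab hole, at about (268,385) in the crop with the hole centred at (268,383), and there is no contact force. Continuing down to about 2 mm above the seat, slowly.

```bash
python3 -m handwheel '[[0,0,-0.2,0,0,0,0.1],[0,0,-0.2,0,0,0,0.1],[0,0,-0.15,0,0,0,0.1],[0,0,-0.1,0,0,0,0.1],[0,0,0,0,0,0,0.1]]'; python3 -m handwheel '[[0,0,-0.2,0,0,0,0.1],[0,0,-0.2,0,0,0,0.1],[0,0,-0.2,0,0,0,0.1],[0,0,-0.2,0,0,0,0.1],[0,0,-0.1,0,0,0,0.1],[0,0,0,0,0,0,0.1],[0,0,0,0,0,0,0.1]]'
```

```text
clock: 6.9
eef_pos: [0.4935, 0.1149, 0.1192]
eef_rot: [-3.02, -0.866, 0.002]
ft_force: [-0.1, -0.2, -1.2]
finger_gap: 0.249
clock: 7.6
eef_pos: [0.4941, 0.115, 0.093]
eef_rot: [3.02, 0.866, 0.0]
ft_force: [0.5, -0.5, -1.5]
finger_gap: 0.248
```

```bash
python3 -m handwheel '[[0,0,-0.03,0,0,0,0.1],[0,0,-0.03,0,0,0,0.1],[0,0,0,0,0,0,0.1],[0,0,0,0,0,0,0.1]]'; python3 -m handwheel '[[0,0,0,0,0,0,0.35],[0,0,0,0,0,0,0.45],[0,0,0,0,0,0,0.6],[0,0,0,0,0,0,0.6],[0,0,0,0,0,0,0.6]]';  python3 -m handwheel '[[0,0,0.3,0,0,0,0.6],[0,0,0.6,0,0,0,0.6],[0,0,0.9,0,0,0,0.6],[0,0,1,0,0,0,0.6],[0,0,1,0,0,0,0.6],[0,-0.5,0.5,0,0,0,0.6],[0,-1,0,0,0,0,0.6],[0,-1,0,0,0,0,0.6],[0,-1,0,0,0,0,0.6],[0,-1,0,0,0,0,0.6],[0,-0.5,0,0,0,0,0.6],[0,0,0,0,0,0,0.6]]'
python3 - <<'E'
from h import *
a,b=robot.read_camera("scene"),robot.read_camera("top")
c=lambda im,x,y,k,w,h: cv2.resize(im[y:y+h,x:x+w],None,fx=k,fy=k,interpolation=cv2.INTER_CUBIC)
cv2.imwrite("pics/f1.png",np.vstack([np.hstack([c(a,410,280,4,100,75),c(b,140,225,4,100,75)]),np.hstack([c(a,230,100,2,200,150),c(b,280,180,2,200,150)])]))
E
```

```text
clock: 8.0
eef_pos: [0.4943, 0.115, 0.0916]
eef_rot: [3.02, 0.866, 0.001]
ft_force: [0.5, -1.0, 0.1]
finger_gap: 0.251
clock: 8.5
eef_pos: [0.494, 0.115, 0.0912]
eef_rot: [3.02, 0.866, -0.0]
ft_force: [0.8, 0.6, -0.1]
finger_gap: 0.595
clock: 9.7
eef_pos: [0.4935, -0.0376, 0.2198]
eef_rot: [3.021, 0.859, -0.002]
ft_force: [0.9, 0.2, 0.3]
finger_gap: 0.596
```

View pics/f1.png

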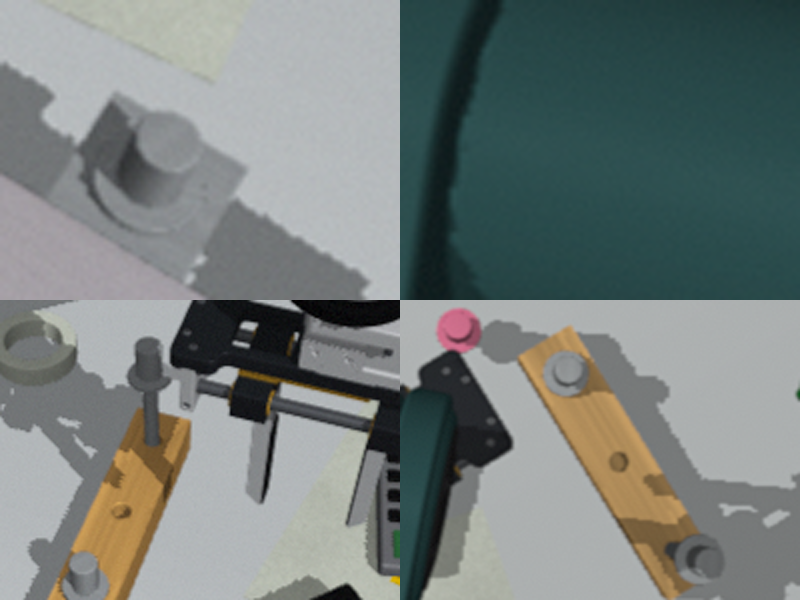

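The collar lies flat on the tab, with the knob top at crop (167,137), and the short and long pins are upright in their pockets. One numeric check, then sign off.

```bash
python3 - <<'E'
from h import *
print("knob top at seated height",ray("scene",(410+167.5/4-.5,280+137.5/4-.5),.119))
print("long",ray("scene",(230+150.5/2-.5,100+45.5/2-.5),.151),"short",ray("scene",(230+84.5/2-.5,100+260.5/2-.5),.081))
E
```

```text
knob top at seated height [0.49415596 0.11485796 0.119     ]
long [ 0.42898638 -0.27809406  0.151     ] short [ 0.58177886 -0.17814883  0.081     ]
```

```bash
python3 -c "
from plant import robot
s=robot.read_state();print(s['clock'],s['ft_force'],abs(s['joint_vel']).max());print(robot.sign_off())"
```

```text
9.8 [0.14844808 0.66631175 0.56757051] 0.0282276433271974
the job is handed in; nothing more can be done
None
```

I put the middle-length pin, from the centre pocket, through the empty tab hole into the lug and let go. I handed the job in at 9.8 s; no verdict is reported.

- **Seating:** the last scene picture shows the collar flat on the tab. The knob top, taken at its seated height, is at (0.494, 0.115), about 2 mm from the hole centre measured with the same camera. I read no noticeable contact force on the way down, and the arm was clear of everything at the end.
- **Other pins:** the short pin still stands upright in its pocket, within 1 mm of its first measurement. The long pin is upright too. It read about 6 mm off, which may just be a rough pixel pick and is inside the 20 mm limit. I never touched either.
- **Checks that failed or disagreed:** the final close-up of the tab from the top camera was blocked by the arm, so seating rests on the scene camera and the tool pose. The two cameras disagreed by 3–4 mm in y throughout. I split that difference when aiming.

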